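# Lay a flat bar against the rail and weight it down from the tilt bin

### The arm

A 6-joint arm with a two-finger parallel gripper is mounted at the origin on the work surface. World frame = base frame: x ahead of the robot, y to its left, z up, the work surface at z = 0. Lengths are in m, angles in rad, forces in N, time in s.
With the tool pointing down it reaches from about 0.25 to 0.775 m from the base axis. Payload 4 kg.
Tool frame: the origin (TCP) lies midway between the tips of the shut fingers; the grasp point (between the pads) lies 19 mm behind it; z points along the fingers, y is the line along which they close (so a half turn about z gives the same grasp; the last joint's range is limited). The gripper opens to 94 mm and grips with 3 to 60 N. Pads are 16 mm wide; open, the fingers measure 119 mm over their backs; the gripper's body (75 mm by 177 mm) begins 78 mm behind the grasp point.
Start: joints at [-1.397, 0.087, 1.371, -0, 1.684, -0.103], TCP at [0.15, -0.529, 0.206] pointing down, gripper open.
Joint ranges: [-3.1, 3.1], [-0.76, 2.03], [0.27, 2.55], [-1.08, 4.22], [0.17, 2.65], [-2.57, 2.57]. Speed limits (rad/s): [2.79, 2.79, 3.14, 3.14, 3.14, 3.14].

### API

Orientations are given as a unit quaternion [w, x, y, z].
In Python, from workcell import status, eyes, robot gives the robot as it stands.
- The arm moves only by the tool apply_moves, never from a script. Its argument "series" is a list of rows, each a list of 7 numbers: the closure, from 0 (fully open) to 1 (shut), then the shift along the world's x, y, z in m, then the turn, a rotation vector about the world's x, y, z in rad. A call has exactly 10 rows; each row is the pose to reach, as a shift and turn from the pose commanded when the call began; what a row does not reach only later rows make up. A row lasts 1/8 s, in which the tool goes at most 62.5 mm and 10.7 degrees, less where a joint would pass 70% of its speed; a pose out of reach is approached as far as the arm can. A call with a gripper value outside its range is refused whole. The fingers move at their own pace and stop on an object; "force" is the grip in N (left out, the last holds). Time passes only in rows, so rows that repeat a pose let the fingers close, or fill a call up. It gives the time, the measured TCP pose, the force, the opening and the grip force at its end, in the units of the state.
- status.observe(): the state, without advancing time (a new reading comes with each control period).
- eyes.capture(name): name is "side" or "top" or "wrist"; returns a dict with "pixels" (384x512x3 uint8, red, green, blue), "fx", "fy", "cx", "cy" (pixels), "dist_coeffs" ([k1, k2, p1, p2, k3] as OpenCV has them; the pictures are not rectified), "R" (3x3) and "t" (3): a world point X has camera coordinates R X + t; the wrist camera has in their place "mount" (4x4, takes a point from camera to tool coordinates, whose origin is the TCP and whose axes are the flange's). Camera axes: x right, y down, z forward; pixel columns grow to the right and rows downward; lengths in m; the calibration is good to about 2 mm. A picture is of the moment at which its call begins: read the wrist's pose just before it. There is no depth.
- robot.hand_in(): hands the job in; it is judged then, once.
The state is a dict: "clock": time; "joint_positions": joint angles; "qd": joint speeds; "tau": joint torques, N m; "eef_pos": TCP position; "orientation": TCP orientation; "force": force on the tool from outside, world axes, zero at the start; "ft_torque": the same for the moment, N m; "opening": opening from 0.0 (shut) to 1.0 (fully open); "grip_force": force on a finger pad.
Only numpy, scipy, OpenCV 4.12 (cv2) and the standard library are available. Lean on these libraries where they do the work, as an engineer would, in place of code of your own. Each camera call takes 0.05 s, during which the arm holds its last target. There are 200 camera calls.

### The job

First push the aluminium bar along the bench, at two points, until it lies flush against the steel rail along its whole length and nowhere runs past the rail's ends. Then tilt the red bin fully forward, take out every weight standing at its back and set each one upright on a yellow square of the bar, one to a square, any squares; then tilt the empty bin back until it is fully shut. At the end the bar must still lie flush, and the other things on the bench are to be left alone.

Things in the scene. Friction and masses are not known exactly. Their poses are not given: they have to be found in the camera images.
- rail: dark steel rail bolted to the bench, 24 mm wide (x), 420 mm long (y), 26 mm high, three bolt heads 6 mm high on top. Origin: centre of its underside. Its working face is the -x side (towards the robot), 12 mm from the origin
- bar: loose aluminium flat bar, 90 mm wide (x), 300 mm long (y), 12 mm thick, about 0.75 kg, with four yellow squares on top: too wide for the gripper, it is pushed along the bench. Origin: centre of its underside. The rail is on its +x side; flush against the rail its origin lies 57 mm on the -x side of the rail's origin
- mark1 (a point): centre of yellow square 1 (44 x 44 mm, painted) on the bar's top face, on its centre line, -112.5 mm along the bar's y from its middle
- mark2 (a point): centre of yellow square 2 (44 x 44 mm, painted) on the bar's top face, on its centre line, -37.5 mm along the bar's y from its middle
- mark3 (a point): centre of yellow square 3 (44 x 44 mm, painted) on the bar's top face, on its centre line, +37.5 mm along the bar's y from its middle
- mark4 (a point): centre of yellow square 4 (44 x 44 mm, painted) on the bar's top face, on its centre line, +112.5 mm along the bar's y from its middle
- rack: fixed blue sheet-metal rack that holds the tilt bin, 242 mm wide (y), 191 mm high, side cheeks (from x = 5 mm to 155 mm) and back, with a clear plastic cover over its rear part (from x = 65 mm to 155 mm, underside 185 mm above the bench). Origin: on the bench straight below the bin's pivot, in the middle of the width; -x is its front, towards the robot
- bin_pivot (a point): the middle of the bin's hinge line, 20 mm above the bench; the hinge runs along the rack's y
- bin (a joint): tilt of the red bin, rad: 0 shut, 0.5 fully forward (top towards the robot, rack's -x). Stays where left (stiff hinge; 5 to 12 N at the tab moves it). Bin shut, from the pivot (x back, z up, mm): front panel 220 wide, x 0 to 6, up to z 130; floor top z 70, back to x 125; back wall 14 above the floor; cleat on the floor x 68 to 72, 7 high, keeps the weights at the back; sides up to z 103
- bin_tab (a point): middle of the top edge of the black tab on top of the bin's front panel; tab 60 mm wide (y), 8 mm thick (x = 0 to 8 mm from the pivot), 35 mm high (z = 130 to 165 mm above the pivot, bin shut). Moves with the bin. Free in front of and 57 mm behind it (to the cover), for hooking or pushing from above
- weight1: hold-down weight (0.18 kg, may be absent): steel base 36 x 36 mm, 14 mm high, with a brass square post 16 x 16 mm, 30 mm high on top (44 mm overall). Origin: centre of its underside, z along the post, x and y square to post and base. Starts standing in a row across the back of the bin, under the cover, about 46 mm apart; tilts with the bin
- weight2: hold-down weight (0.18 kg, may be absent): steel base 36 x 36 mm, 14 mm high, with a brass square post 16 x 16 mm, 30 mm high on top (44 mm overall). Origin: centre of its underside, z along the post, x and y square to post and base. Starts standing in a row across the back of the bin, under the cover, about 46 mm apart; tilts with the bin
- weight3: hold-down weight (0.18 kg, may be absent): steel base 36 x 36 mm, 14 mm high, with a brass square post 16 x 16 mm, 30 mm high on top (44 mm overall). Origin: centre of its underside, z along the post, x and y square to post and base. Starts standing in a row across the back of the bin, under the cover, about 46 mm apart; tilts with the bin
- weight4: hold-down weight (0.18 kg, may be absent): steel base 36 x 36 mm, 14 mm high, with a brass square post 16 x 16 mm, 30 mm high on top (44 mm overall). Origin: centre of its underside, z along the post, x and y square to post and base. Starts standing in a row across the back of the bin, under the cover, about 46 mm apart; tilts with the bin
- tape: bystander, leave alone: cream ring of tape, 70 mm across, 22 mm high
- socket: bystander, leave alone: dark steel socket, 30 mm across, 34 mm high
- driver: bystander, leave alone: screwdriver with a red handle
- wrench: bystander, leave alone: steel wrench
- spray: bystander, leave alone: blue can with a red cap, 60 mm across, 170 mm high
- mug: bystander, leave alone: blue mug, 76 mm across, 85 mm high

How it is judged:
On the way, in this order (a step that is already met when the one before it is completed fails the run):
1. the bar lies flush against the rail (angle between the y axis of bar and the y axis of rail, either way round below 0.025 rad and x of bar in the frame of rail between -0.0605 and -0.04 m and y of bar in the frame of rail between -0.06 and 0.06 m and height (world z) of bar below 0.005 m), for 0.3 s.
2. the bin is tilted forward (value of joint bin above 0.42 rad), for 0.2 s.
3. every weight stands on a yellow square of the bar ((horizontal distance between weight1 and mark1 below 0.012 m or horizontal distance between weight1 and mark2 below 0.012 m or horizontal distance between weight1 and mark3 below 0.012 m or horizontal distance between weight1 and mark4 below 0.012 m) and angle between each of weight1, weight2, weight3, weight4's own z axis and vertical below 0.1 rad and z of weight1 in the frame of bar between 0.008 and 0.017 m and (horizontal distance between weight2 and mark1 below 0.012 m or horizontal distance between weight2 and mark2 below 0.012 m or horizontal distance between weight2 and mark3 below 0.012 m or horizontal distance between weight2 and mark4 below 0.012 m) and z of weight2 in the frame of bar between 0.008 and 0.017 m and (horizontal distance between weight3 and mark1 below 0.012 m or horizontal distance between weight3 and mark2 below 0.012 m or horizontal distance between weight3 and mark3 below 0.012 m or horizontal distance between weight3 and mark4 below 0.012 m) and z of weight3 in the frame of bar between 0.008 and 0.017 m and (horizontal distance between weight4 and mark1 below 0.012 m or horizontal distance between weight4 and mark2 below 0.012 m or horizontal distance between weight4 and mark3 below 0.012 m or horizontal distance between weight4 and mark4 below 0.012 m) and z of weight4 in the frame of bar between 0.008 and 0.017 m), for 0.2 s.
4. the bin is shut again (value of joint bin below 0.06 rad), for 0.2 s.
At the end, for the whole second after the job is handed in: Bar flush on the rail (gap under 3.5 mm, within 0.025 rad, middle within 60 mm of the rail's lengthwise); every weight present upright (0.1 rad) on the bar within 12 mm of a square's centre; bin shut (under 0.06 rad); bar and weights at rest (all of step 1 and all of step 3 and value of joint bin below 0.06 rad and linear speed of each of bar, weight1, weight2, weight3, weight4 below 0.02 m/s); the robot touches nothing.
It fails at once if a bystander is moved more than 40 mm (distance of any of tape, socket, driver, wrench, spray, mug from where it was at the start of the episode above 0.04 m).
Of weight1, weight2, weight3, weight4 only 2 to 4 are there at a start; the rules pass over those that are not, and their reading is None.
At some moment in a run one of bar may be knocked a few centimetres aside while the robot is not near it.
It also fails if it takes over 210 s, if anything falls off the work surface, if the arm or the gripper's body presses on something with over 40 N, if the wrist force passes 120 N, or if a joint passes its speed limit or range.

## Working session

There is one attempt and no reset: what is moved stays moved. The work goes in short steps, Python scripts to look and compute and a tool call to move; the robot and the scene stay as the last step left them, time stands still between calls to the robot, and variables do not carry over. Pictures are saved under pics/ and viewed, at most 14 in all, crops included, and the job is handed in when it is done.

Besides the shell and the picture viewer there is one more tool, called as name(argument=value, ...), one argument or row to a line, values as JSON. apply_moves: Moves the arm, as the interface text tells. Its arguments: {"type":"object","properties":{"series":{"type":"array"},"force":{"type":"number"}},"required":["series"]}

```bash
ls; mkdir -p pics; cat > h.py <<'E'
import numpy as np, cv2
from workcell import status, eyes, robot
from scipy.spatial.transform import Rotation as Ro
def cap(name):
    s=status.observe(); c=eyes.capture(name)
    c['K']=np.array([[c['fx'],0,c['cx']],[0,c['fy'],c['cy']],[0,0,1.]]); c['d']=np.array(c['dist_coeffs'],float)
    if 'mount' in c:
        q=s['orientation']; T=np.eye(4); T[:3,:3]=Ro.from_quat([q[1],q[2],q[3],q[0]]).as_matrix(); T[:3,3]=s['eef_pos']
        W=np.linalg.inv(T@np.array(c['mount'])); c['R']=W[:3,:3]; c['t']=W[:3,3]
    c['R']=np.array(c['R']); c['t']=np.array(c['t']).ravel()
    return c
def save(c,fn,box=None,k=1):
    im=c['pixels'][:,:,::-1]
    if box: im=im[box[1]:box[3],box[0]:box[2]]
    cv2.imwrite('pics/'+fn,cv2.resize(im,None,fx=k,fy=k,interpolation=cv2.INTER_CUBIC))
def ray(c,uv):
    p=cv2.undistortPoints(np.array(uv,float).reshape(-1,1,2),c['K'],c['d']).reshape(-1,2)
    d=np.c_[p,np.ones(len(p))]@c['R']; o=-c['R'].T@c['t']
    return o,d
def onz(c,uv,z):
    o,d=ray(c,uv); return o+d*((z-o[2])/d[:,2])[:,None]
def proj(c,X):
    return cv2.projectPoints(np.array(X,float).reshape(-1,3),cv2.Rodrigues(c['R'])[0],c['t'],c['K'],c['d'])[0].reshape(-1,2)
def yellow(c,amin=60):
    h=cv2.cvtColor(c['pixels'],cv2.COLOR_RGB2HSV)
    m=cv2.inRange(h,(20,120,100),(35,255,255)); n,l,st,ce=cv2.connectedComponentsWithStats(m)
    return [(ce[i],st[i,4]) for i in range(1,n) if st[i,4]>amin]
E
python3 - <<'E'
from h import *
for n in('top','side'):
    c=cap(n); save(c,n+'1.png',k=1.5); print(n,c['fx'],c['R'].round(3).tolist(),(-c['R'].T@c['t']).round(3))
    for ce,a in yellow(c): print(ce.round(1),a,onz(c,ce,0.012).round(4))
print(status.observe())
E
```

```text
pics
top 350.616331177675 [[0.015, -1.0, 0.002], [-0.992, -0.015, -0.123], [0.123, -0.001, -0.992]] [ 0.374 -0.015  1.296]
[265.7 187.3] 123 [[ 0.5412 -0.0553  0.012 ]]
[285.8 190.2] 123 [[ 0.5316 -0.1296  0.012 ]]
[306.1 193.2] 125 [[ 0.5215 -0.2044  0.012 ]]
[326.2 195.9] 128 [[ 0.5124 -0.2784  0.012 ]]
side 369.1631754622322 [[0.807, -0.591, -0.005], [-0.461, -0.624, -0.631], [0.369, 0.511, -0.776]] [ 0.116 -0.614  1.041]
[ 7.8 12.5] 411 [[0.2126 2.3176 0.012 ]]
[380.8  81.4] 47536 [[1.5296 0.2653 0.012 ]]
[20.8 75.2] 1301 [[0.108  1.4265 0.012 ]]
[258.4 225.6] 83 [[ 0.542  -0.0568  0.012 ]]
[269.6 242.3] 92 [[ 0.5322 -0.131   0.012 ]]
[281.5 260. ] 102 [[ 0.5222 -0.2049  0.012 ]]
[294.5 279.2] 113 [[ 0.5122 -0.2798  0.012 ]]
{'clock': 0.1, 'joint_positions': array([-1.39711831e+00,  8.78427936e-02,  1.37206618e+00,  2.65810220e-06,
        1.68358727e+00, -1.03092795e-01]), 'qd': array([ 0.0004905 , -0.00207592, -0.00239143, -0.00070619, -0.00062832,
        0.00038224]), 'tau': array([ 2.11857252e-03, -3.41252553e+01, -3.03300655e+01,  7.19745504e-02,
        3.04108928e-02, -9.51707671e-05]), 'eef_pos': array([ 0.15020478, -0.52859303,  0.20446089]), 'orientation': array([-9.51248385e-04,  9.90439542e-01,  1.37944223e-01, -3.22644163e-05]), 'force': array([-0.89898496,  0.06350805,  0.28720145]), 'ft_torque': array([0.01231075, 0.03627113, 0.06177823]), 'grip_force': 0.0, 'opening': 0.9984373310922693}
```

View pics/top1.png

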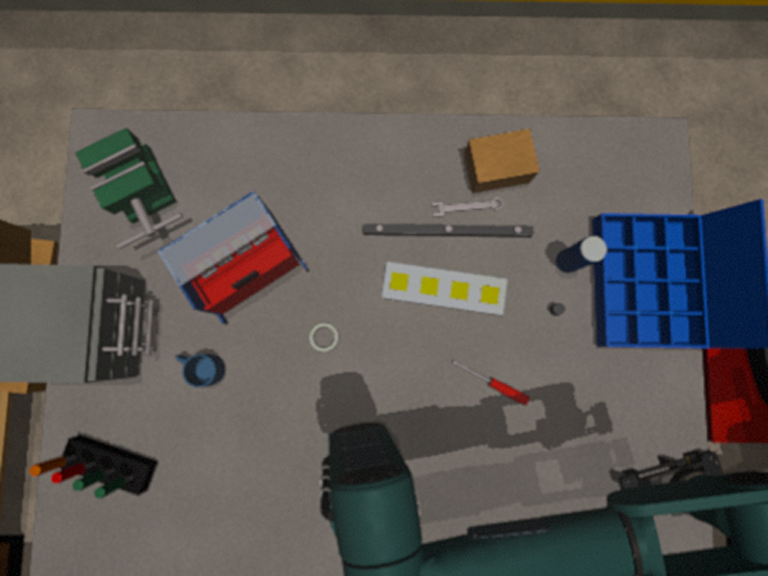

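View pics/side1.png

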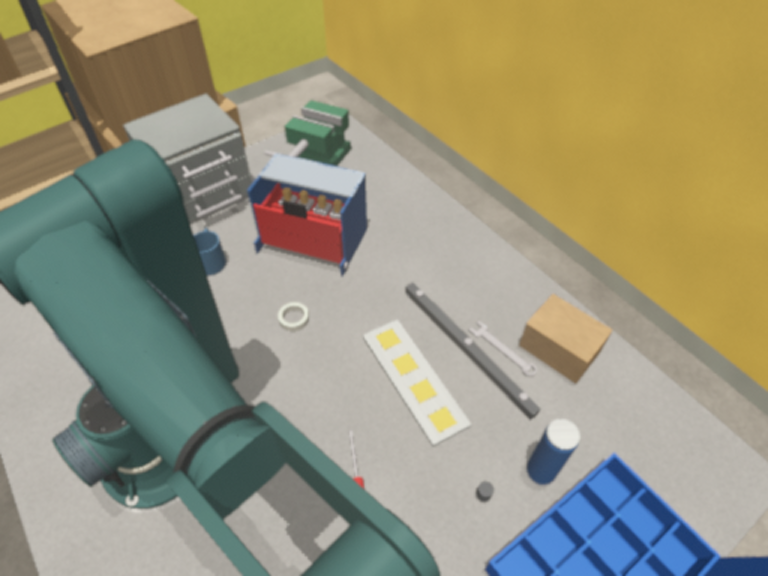

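The top view shows the rail at (362..533, 230), the bar's four squares at (399..490, 282..295), and the rack with its tab at (245, 279) (1.5x pixels). In the side view I see four brass posts in the bin at (287..337, 195..208).

```bash
python3 - <<'E'
from h import *
for n,b in(('top',(235,140,365,165)),('side',(262,182,368,282))):
    c=cap(n); im=c['pixels']; 
    hsv=cv2.cvtColor(im,cv2.COLOR_RGB2HSV)
    m=cv2.inRange(hsv,(0,0,0),(180,90,95)); mm=np.zeros_like(m); mm[b[1]:b[3],b[0]:b[2]]=m[b[1]:b[3],b[0]:b[2]]
    mm=cv2.morphologyEx(mm,cv2.MORPH_CLOSE,np.ones((5,5)))
    k,l,st,ce=cv2.connectedComponentsWithStats(mm); i=1+np.argmax(st[1:,4])
    cn=cv2.findContours((l==i).astype('u1'),cv2.RETR_EXTERNAL,cv2.CHAIN_APPROX_NONE)[0][0]
    r=cv2.minAreaRect(cn); print(n,st[i],r); P=onz(c,cv2.boxPoints(r),.02).round(4); print(P.tolist(), P.mean(0))
    save(c,n+'2.png',*(((90,115,230,225),5) if n=='top' else ((150,90,260,190),6)))
E
```

```text
top [241 149 115  10 969] ((297.99591064453125, 153.30662536621094), (114.04320526123047, 8.505910873413086), 0.7638984322547913)
[[0.6528, 0.038, 0.02], [0.6851, 0.0382, 0.02], [0.6858, -0.3863, 0.02], [0.6535, -0.3852, 0.02]] [ 0.6693   -0.173825  0.02    ]
side [272 194  84  85 185] ((312.7500305175781, 236.25001525878906), (117.37972259521484, 2.1213202476501465), 45.0)
[[0.6506, 0.0165, 0.02], [0.6591, 0.0188, 0.02], [0.6615, -0.3872, 0.02], [0.6542, -0.3879, 0.02]] [ 0.65635 -0.18495  0.02   ]
```

View pics/top2.png

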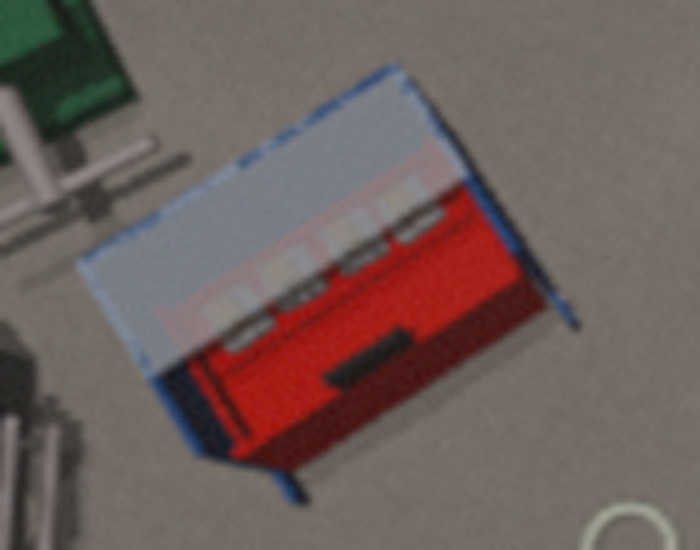

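View pics/side2.png

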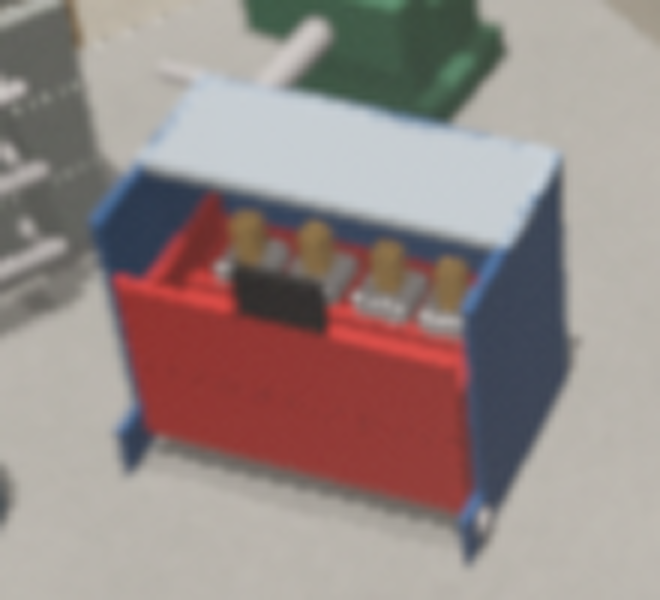

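apply_moves(
  series=[
    [0,0.29,0.361,-0.08,0,0,-0.277],
    [0,0.29,0.361,-0.08,0,0,-0.277],
    [0,0.29,0.361,-0.08,0,0,-0.277],
    [0,0.29,0.361,-0.08,0,0,-0.277],
    [0,0.29,0.361,-0.08,0,0,-0.277],
    [0,0.29,0.361,-0.08,0,0,-0.277],
    [0,0.29,0.361,-0.08,0,0,-0.277],
    [0,0.29,0.361,-0.08,0,0,-0.277],
    [0,0.29,0.361,-0.08,0,0,-0.277],
    [0,0.29,0.361,-0.08,0,0,-0.277],
  ],
)

```text
clock: 1.45
eef_pos: [0.4399, -0.1686, 0.1255]
orientation: [0.0, 1.0, -0.0, -0.0]
force: [-0.2, -0.3, -0.1]
opening: 0.999
grip_force: 0.0
```

```bash
python3 - <<'E'
from h import *
c=cap('wrist'); save(c,'w1.png',k=1.3)
print((-c['R'].T@c['t']).round(3),c['R'].round(2).tolist(),c['fx'])
for ce,a in yellow(c): print(ce.round(1),a,onz(c,ce,0.012).round(4))
c=cap('top')
for ce,a in yellow(c): print(ce.round(1),a,onz(c,ce,0.012).round(4))
E
```

```text
[ 0.506 -0.169  0.305] [[-0.0, -1.0, 0.0], [-0.97, 0.0, 0.23], [-0.23, -0.0, -0.97]] 265.7485521815083
[130.   86.6] 472 [[ 0.5503 -0.0406  0.012 ]]
[219.7  88.6] 566 [[ 0.5472 -0.1355  0.012 ]]
[284.3 107.5] 1422 [[ 0.5279 -0.2035  0.012 ]]
[352.9 121.1] 1658 [[ 0.5143 -0.278   0.012 ]]
[4.064e+02 1.000e-01] 99 [[ 1.2983 -0.6054  0.012 ]]
[485.9   0.7] 127 [[ 1.3019 -0.9222  0.012 ]]
[265.2 187.3] 113 [[ 0.5413 -0.0537  0.012 ]]
[285.9 189.8] 110 [[ 0.5329 -0.1301  0.012 ]]
```

View pics/w1.png

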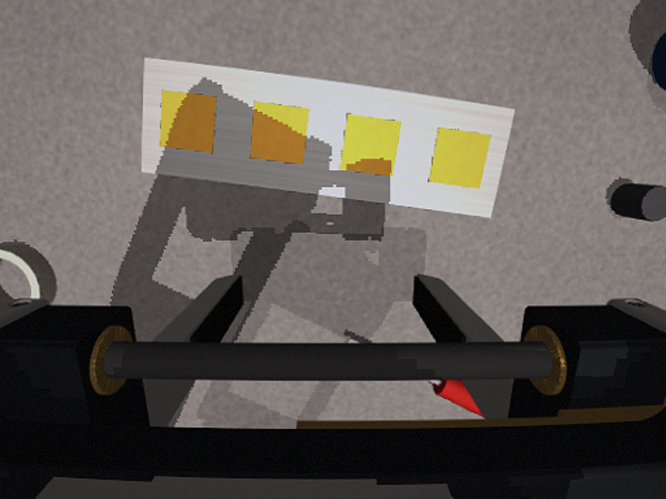

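apply_moves(
  series=[
    [0,0,0,-0.06,0,0,0],
    [0,0,0,-0.12,0,0,0],
    [0,0,0,-0.12,0,0,0],
    [0,0.015,0,-0.12,0,0,0],
    [0,0.03,0,-0.12,0,0,0],
    [0,0.045,0,-0.12,0,0,0],
    [0,0.06,0,-0.12,0,0,0],
    [0,0.075,0,-0.12,0,0,0],
    [0,0.09,0,-0.12,0,0,0],
    [0,0.1,0,-0.12,0,0,0],
  ],
)

```text
clock: 2.8
eef_pos: [0.5384, -0.1683, 0.0058]
orientation: [0.0, 1.0, 0.0, -0.004]
force: [-11.5, -0.2, 8.3]
opening: 0.998
grip_force: 5.3
```

```bash
cat > bar.py <<'E'
from h import *
def meas(names=('top','side')):
  for n in names:
    c=cap(n); 
    P=[onz(c,ce,0.012)[0] for ce,a in yellow(c)]; P=np.array([p for p in P if .4<p[0]<.7 and -.4<p[1]<.1])
    P=P[np.argsort(P[:,1])]; print(n,P[:,:2].round(4).tolist(), 'yaw',(-np.polyfit(P[:,1],P[:,0],1)[0]).round(4) if len(P)>1 else '')
if __name__=='__main__': meas(); s=status.observe(); print(s['eef_pos'],s['force'],s['clock'])
E
python3 bar.py
```

```text
top [[0.5912, -0.0458]] yaw 
side [[0.5938, -0.2738]] yaw 
[ 0.54014565 -0.16830401  0.00583617] [-3.89521022 -0.11107761  3.36951074] 2.9
```

apply_moves(
  series=[
    [0,0.003,0,0,0,0,0],
    [0,0.006,0,0,0,0,0],
    [0,0.009,0,0,0,0,0],
    [0,0.012,0,0,0,0,0],
    [0,0.014,0,0,0,0,0],
    [0,0.016,0,0,0,0,0],
    [0,0.018,0,0,0,0,0],
    [0,0.019,0,0,0,0,0],
    [0,0.02,0,0,0,0,0],
    [0,0.02,0,0,0,0,0],
  ],
)

```text
clock: 4.15
eef_pos: [0.5579, -0.1682, 0.0058]
orientation: [-0.0, 1.0, 0.0, -0.004]
force: [-9.9, -0.4, 6.9]
opening: 1.002
grip_force: 4.5
```

apply_moves(
  series=[
    [0,0.001,0,0,0,0,0],
    [0,0.002,0,0,0,0,0],
    [0,0.003,0,0,0,0,0],
    [0,0.003,0,0,0,0,0],
    [0,0.003,0,0,0,0,0],
    [0,0.003,0,0,0,0,0],
    [0,0.003,0,0,0,0,0],
    [0,0.003,0,0,0,0,0],
    [0,0.003,0,0,0,0,0],
    [0,0.003,0,0,0,0,0],
  ],
)

```text
clock: 5.4
eef_pos: [0.561, -0.1682, 0.0058]
orientation: [0.0, 1.0, 0.0, -0.004]
force: [-9.3, 0.3, 6.8]
opening: 0.996
grip_force: 4.5
```

apply_moves(
  series=[
    [0,0.001,0,0,0,0,0],
    [0,0.002,0,0,0,0,0],
    [0,0.003,0,0,0,0,0],
    [0,0.004,0,0,0,0,0],
    [0,0.005,0,0,0,0,0],
    [0,0.006,0,0,0,0,0],
    [0,0.006,0,0,0,0,0],
    [0,0.006,0,0,0,0,0],
    [0,0.006,0,0,0,0,0],
    [0,0.006,0,0,0,0,0],
  ],
)

```text
clock: 6.65
eef_pos: [0.5614, -0.1683, 0.0058]
orientation: [-0.0, 1.0, 0.0, -0.01]
force: [-22.0, 0.4, 14.6]
opening: 1.001
grip_force: 11.2
```

apply_moves(
  series=[
    [0,-0.006,0,0,0,0,0],
    [0,-0.02,0,0,0,0,0],
    [0,-0.02,0,0,0,0,0],
    [0,-0.02,0,0.06,0,0,0],
    [0,-0.02,0,0.12,0,0,0],
    [0,-0.04,0,0.18,0,0,0],
    [0,-0.08,0,0.22,0,0,0],
    [0,-0.12,0,0.26,0,0,0],
    [0,-0.18,0,0.28,0,0,0],
    [0,-0.18,0,0.28,0,0,0],
  ],
)

```text
clock: 7.9
eef_pos: [0.3887, -0.1686, 0.2896]
orientation: [0.002, 1.0, -0.001, 0.004]
force: [0.5, -1.1, -1.3]
opening: 0.998
grip_force: 0.0
```

```bash
python3 - <<'E'
from h import *
import bar
bar.meas(('top','side','wrist'))
T=cap('top');S=cap('side')
def tri(a,b):
    o1,d1=ray(T,a);o2,d2=ray(S,b);d1=d1[0];d2=d2[0]
    k=np.linalg.lstsq(np.c_[d1,-d2],o2-o1,rcond=None)[0]; p=o1+d1*k[0];q=o2+d2*k[1]; return ((p+q)/2).round(4),np.linalg.norm(p-q).round(4)
t=lambda x,y:(90+x/5-.4,115+y/5-.4); s=lambda x,y:(150+x/6-.42,90+y/6-.42)
print('tabR',tri(t(405,330),s(328,292)),'tabL',tri(t(325,378),s(237,265)))
print(onz(T,[t(405,330),t(325,378)],.185).round(4))
print('cover rear R,L, front R,L',onz(T,[t(395,65),t(80,262),t(467,182),t(155,380)],.191).round(4).tolist())
print('triang cover rearR',tri(t(395,65),s(562,155)),'frontR',tri(t(467,182),s(497,250)),'frontL',tri(t(155,380),s(135,165)))
print('feet',onz(T,[t(578,325),t(305,500)],.02).round(4).tolist())
E
```

```text
top [[0.6146, -0.2717], [0.6157, -0.197], [0.6145, -0.1226], [0.6136, -0.0481]] yaw 0.0055
side [[0.6145, -0.2734], [0.6147, -0.1986], [0.6144, -0.1234], [0.6157, -0.0497]] yaw -0.0043
wrist [[0.617, -0.2715], [0.6168, -0.1966], [0.6163, -0.1218], [0.6165, -0.0467]] yaw 0.0027
tabR (array([0.5385, 0.2556, 0.1783]), np.float64(0.0039)) tabL (array([0.5065, 0.3046, 0.1811]), np.float64(0.0044))
[[0.5358 0.2547 0.185 ]
 [0.504  0.3044 0.185 ]]
cover rear R,L, front R,L [[0.7085, 0.2675, 0.191], [0.5757, 0.4632, 0.191], [0.6317, 0.2176, 0.191], [0.5005, 0.4105, 0.191]]
triang cover rearR (array([0.7121, 0.2678, 0.1861]), np.float64(0.0044)) frontR (array([0.633 , 0.2183, 0.187 ]), np.float64(0.0009)) frontL (array([0.5006, 0.4112, 0.1892]), np.float64(0.0002))
feet [[0.5653, 0.1677, 0.02], [0.4339, 0.3619, 0.02]]
```

apply_moves(
  series=[
    [1,0.155,0.466,0.02,0,0,0.59],
    [1,0.155,0.466,0.02,0,0,0.59],
    [1,0.155,0.466,0.02,0,0,0.59],
    [1,0.155,0.466,0.02,0,0,0.59],
    [1,0.155,0.466,0.02,0,0,0.59],
    [1,0.155,0.466,0.02,0,0,0.59],
    [1,0.155,0.466,0.02,0,0,0.59],
    [1,0.155,0.466,0.02,0,0,0.59],
    [1,0.155,0.466,0.02,0,0,0.59],
    [1,0.155,0.466,0.02,0,0,0.59],
  ],
)

```text
clock: 9.4
eef_pos: [0.5444, 0.2981, 0.3035]
orientation: [0.0, 0.957, 0.291, -0.002]
force: [-0.0, -0.4, 0.5]
opening: 0.008
grip_force: 0.0
```

```bash
python3 - <<'E'
from h import *
s=status.observe(); print(s['eef_pos'],s['orientation'],s['opening'])
c=cap('wrist'); save(c,'w2.png',k=1.5); print((-c['R'].T@c['t']).round(3))
O=np.array([.514,.278]);y=.59;ex=np.array([np.cos(y),np.sin(y)]);ey=np.array([-np.sin(y),np.cos(y)])
f=lambda a,b,z:[*(O+a*ex+b*ey),z]
print((proj(c,[f(.008,-.03,.185),f(.008,.03,.185),f(.065,-.121,.191),f(.065,.121,.191)])*1.5).round(0).tolist())
E
```

```text
[0.54436947 0.29814244 0.30353502] [ 4.71955008e-04  9.56729118e-01  2.90974904e-01 -1.66628409e-03] 0.0075770210053811215
[0.6   0.335 0.483]
[[415.0, 316.0], [338.0, 316.0], [540.0, 245.0], [213.0, 245.0]]
```

View pics/w2.png

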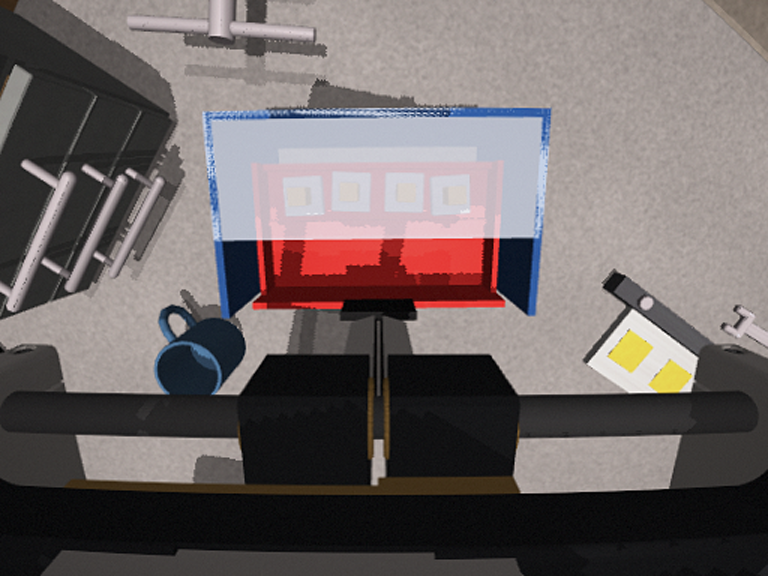

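apply_moves(
  series=[
    [1,0,0,-0.06,0,0,0],
    [1,0,0,-0.12,0,0,0],
    [1,0,0,-0.148,0,0,0],
    [1,0,0,-0.148,0,0,0],
    [1,-0.0083,-0.0056,-0.148,0,0,0],
    [1,-0.0166,-0.0111,-0.148,0,0,0],
    [1,-0.025,-0.0167,-0.149,0,0,0],
    [1,-0.0332,-0.0222,-0.15,0,0,0],
    [1,-0.0416,-0.0278,-0.152,0,0,0],
    [1,-0.05,-0.0334,-0.154,0,0,0],
  ],
)

```text
clock: 10.7
eef_pos: [0.4995, 0.2666, 0.1574]
orientation: [-0.001, 0.957, 0.291, 0.01]
force: [8.2, 3.2, 2.6]
opening: 0.007
grip_force: 4.6
```

apply_moves(
  series=[
    [1,-0.005,-0.0033,-0.001,0,0,0],
    [1,-0.01,-0.0067,-0.001,0,0,0],
    [1,-0.015,-0.01,-0.002,0,0,0],
    [1,-0.02,-0.0134,-0.002,0,0,0],
    [1,-0.0225,-0.015,-0.003,0,0,0],
    [1,-0.025,-0.0167,-0.003,0,0,0],
    [1,-0.0275,-0.0184,-0.003,0,0,0],
    [1,-0.0275,-0.0184,-0.003,0,0,0],
    [1,-0.0275,-0.0184,-0.003,0,0,0],
    [1,-0.0275,-0.0184,-0.003,0,0,0],
  ],
)

```text
clock: 11.95
eef_pos: [0.4719, 0.249, 0.153]
orientation: [-0.002, 0.957, 0.291, 0.009]
force: [9.0, 5.9, -2.5]
opening: 0.002
grip_force: 4.4
```

apply_moves(
  series=[
    [1,-0.0016,-0.0011,0,0,0,0],
    [1,-0.0033,-0.0022,0,0,0,0],
    [1,-0.005,-0.0033,0,0,0,0],
    [1,-0.0066,-0.0044,0,0,0,0],
    [1,-0.0066,-0.0044,0,0,0,0],
    [1,-0.0066,-0.0044,0,0,0,0],
    [1,-0.0066,-0.0044,0,0,0,0],
    [1,-0.0066,-0.0044,0,0,0,0],
    [1,-0.0066,-0.0044,0,0,0,0],
    [1,-0.0066,-0.0044,0,0,0,0],
  ],
)

```text
clock: 13.2
eef_pos: [0.4704, 0.248, 0.1551]
orientation: [-0.004, 0.957, 0.291, 0.016]
force: [19.4, 14.8, -4.0]
opening: 0.006
grip_force: 9.6
```

apply_moves(
  series=[
    [1,0.02,0.013,0,0,0,0],
    [1,0.02,0.013,0,0,0,0],
    [1,0.02,0.013,0.06,0,0,0],
    [1,0.02,0.013,0.12,0,0,0],
    [0.7,0.03,0.015,0.12,0.1,-0.15,0],
    [0.7,0.045,0.028,0.12,0.2,-0.3,0],
    [0.7,0.045,0.028,0.11,0.278,-0.4155,0],
    [0.7,0.045,0.028,0.1,0.278,-0.4155,0],
    [0.7,0.045,0.028,0.1,0.278,-0.4155,0],
    [0.7,0.045,0.028,0.1,0.278,-0.4155,0],
  ],
)

```text
clock: 14.45
eef_pos: [0.5066, 0.2703, 0.2507]
orientation: [-0.072, 0.927, 0.282, 0.238]
force: [-0.0, -0.2, -0.6]
opening: 0.301
grip_force: 0.0
```

```bash
cat > pred.py <<'E'
from h import *
O=np.array([.5174,.2766]);yw=.59;ex=np.array([np.cos(yw),np.sin(yw)]);ey=np.array([-np.sin(yw),np.cos(yw)])
def rk(x,y,z): return np.array([*(O+x*ex+y*ey),z])
def bn(x,y,z,th=.5): return rk(x*np.cos(th)-z*np.sin(th),y,.02+z*np.cos(th)+x*np.sin(th))
def tobin(P,th=.5):
    d=np.asarray(P)[:2]-O; X=d@ex;Y=d@ey;Z=P[2]-.02
    return np.array([X*np.cos(th)+Z*np.sin(th),Y,-X*np.sin(th)+Z*np.cos(th)])
E
python3 - <<'E'
from pred import *
s=status.observe(); print(s['eef_pos'],s['orientation'],tobin(s['eef_pos']).round(4))
c=cap('wrist'); save(c,'w3.png',k=1.5); print((-c['R'].T@c['t']).round(3))
print((proj(c,[bn(.004,-.03,.165),bn(.004,.03,.165),bn(.07,-.1,.077),bn(.07,.1,.077)]+[bn(.095,y,.114) for y in(-.069,-.023,.023,.069)])*1.5).round(0).tolist())
E
```

```text
[0.50661694 0.2703126  0.2506502 ] [-0.07177216  0.92681219  0.28173926  0.23767818] [0.0996 0.0008 0.2084]
[0.483 0.254 0.44 ]
[[424.0, 452.0], [331.0, 452.0], [500.0, 313.0], [255.0, 313.0], [475.0, 295.0], [410.0, 295.0], [345.0, 295.0], [281.0, 295.0]]
```

View pics/w3.png

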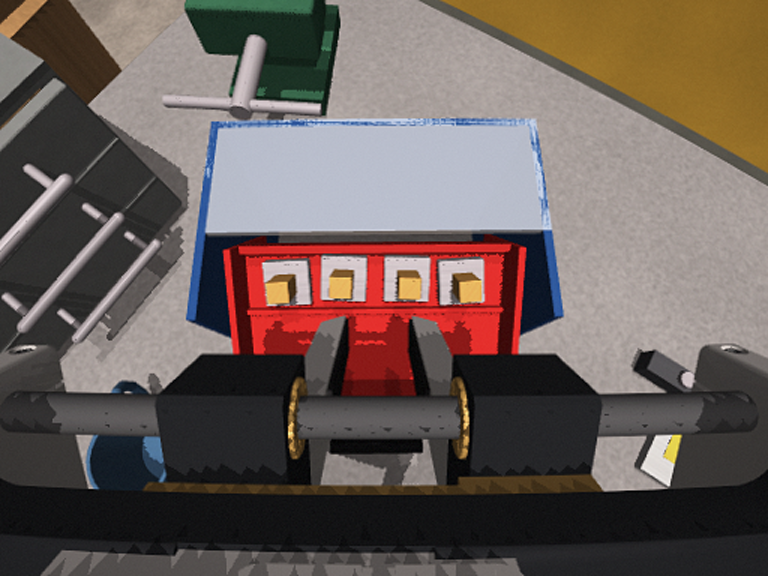

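Four weights are in the tilted bin, post tops at about (280,292), (341,286), (409,288), (467,290) (1.5x), close to the prediction of row 295.

```bash
cat > posts.py <<'E'
from pred import *
def posts(fn=None,th=.5):
    c=cap('wrist'); h=cv2.cvtColor(c['pixels'],cv2.COLOR_RGB2HSV)
    m=cv2.inRange(h,(14,70,150),(30,220,255)); m[:150]=0; m[225:]=0
    n,l,st,ce=cv2.connectedComponentsWithStats(m); out=[]
    N=np.array([*(-np.sin(th)*ex),np.cos(th)]); p0=bn(.095,0,.114,th)
    for i in range(1,n):
        if st[i,4]<60: continue
        cn=cv2.findContours((l==i).astype('u1'),cv2.RETR_EXTERNAL,cv2.CHAIN_APPROX_NONE)[0][0]
        r=cv2.minAreaRect(cn); o,d=ray(c,[r[0],*cv2.boxPoints(r)])
        P=o+d*(((p0-o)@N)/(d@N))[:,None]
        B=np.array([tobin(p,th) for p in P]); e=B[1:]-np.roll(B[1:],1,0)
        print((np.array(r[0])*1.5).round(0),st[i].tolist(),'bin',(B[0]*1e3).round(1),'sides',(np.linalg.norm(e,axis=1)*1e3).round(1)[:2],'yaw',np.degrees(np.arctan2(e[0,1],e[0,0])).round(1))
    if fn: save(c,fn,(150,140,350,220),4)
E
python3 - <<'E'
from posts import *
posts('w4.png')
E
```

```text
[340. 286.] [219, 183, 16, 16, 214] bin [101.7  26.8 114. ] sides [16.  16.3] yaw 90.0
[410. 288.] [266, 185, 15, 15, 222] bin [100.  -22.4 114. ] sides [15.2 14.7] yaw 0.7
[470. 291.] [306, 187, 15, 15, 210] bin [ 97.8 -65.1 114. ] sides [15.3 14.9] yaw 2.7
[277. 292.] [177, 188, 16, 15, 216] bin [ 96.8  71.6 114. ] sides [15.4 16. ] yaw -3.7
```

View pics/w4.png

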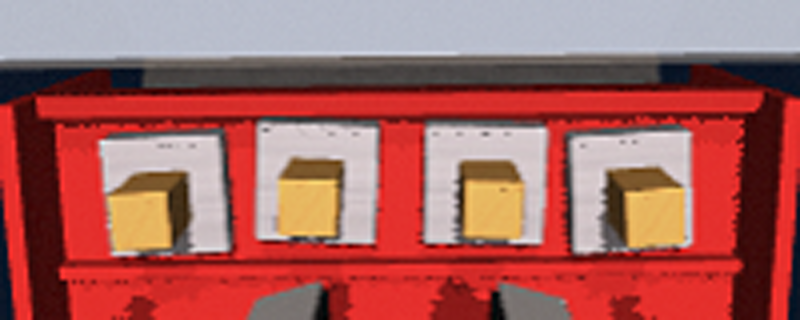

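apply_moves(
  series=[
    [0.7,0.0353,-0.0557,-0.0009,0,0,0],
    [0.7,0.0353,-0.0557,-0.0009,0,0,0],
    [0.7,0.051,-0.045,-0.036,0,0,0],
    [0.7,0.067,-0.034,-0.07,0,0,0],
    [0.7,0.0757,-0.0286,-0.09,0,0,0],
    [0.7,0.0836,-0.0233,-0.1074,0,0,0],
    [0.7,0.0836,-0.0233,-0.1074,0,0,0],
    [1,0.0836,-0.0233,-0.1074,0,0,0],
    [1,0.0836,-0.0233,-0.1074,0,0,0],
    [1,0.0836,-0.0233,-0.1074,0,0,0],
  ],
  force=30,
)

```text
clock: 15.8
eef_pos: [0.589, 0.2465, 0.1423]
orientation: [-0.072, 0.927, 0.282, 0.238]
force: [-1.1, -0.5, 1.9]
opening: 0.169
grip_force: 29.9
```

```bash
python3 - <<'E'
from posts import *
s=status.observe(); print((tobin(s['eef_pos'])*1e3).round(1),s['opening']*94,s['force'],s['grip_force'])
save(cap('wrist'),'w5.png',k=1.2)
E
```

```text
[ 96.2 -64.8  86.8] 15.860883050270298 [-1.11838044 -0.50202315  1.93628053] 29.900050163269043
```

View pics/w5.png

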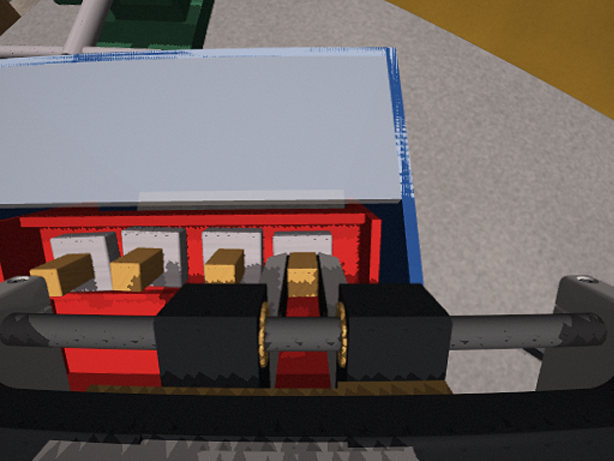

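```bash
python3 - <<'E'
from pred import *
s=status.observe();q=s['orientation'];Rc=Ro.from_quat([q[1],q[2],q[3],q[0]])
t=(Ro.from_quat([1,0,0,0])*Rc.inv()).as_rotvec(); print(t.round(3),(-(Ro.from_quat([1,0,0,0])*Rc.inv()).inv().as_rotvec()).round(3))
E
```

```text
[-0.147  0.487 -0.577] [-0.147  0.487 -0.577]
```

apply_moves(
  series=[
    [1,-0.02,-0.0134,0.044,0,0,0],
    [1,-0.04,-0.0267,0.088,0,0,0],
    [1,0.026,-0.519,0.088,-0.147,0.487,-0.577],
    [1,0.026,-0.519,0.088,-0.147,0.487,-0.577],
    [1,0.026,-0.519,0.088,-0.147,0.487,-0.577],
    [1,0.026,-0.519,0.088,-0.147,0.487,-0.577],
    [1,0.026,-0.519,0.088,-0.147,0.487,-0.577],
    [1,0.026,-0.519,0.088,-0.147,0.487,-0.577],
    [1,0.026,-0.519,0.088,-0.147,0.487,-0.577],
    [1,0.026,-0.519,0.088,-0.147,0.487,-0.577],
  ],
)

```text
clock: 17.1
eef_pos: [0.6146, -0.2748, 0.2285]
orientation: [-0.001, 1.0, -0.0, -0.001]
force: [-0.6, -0.9, -1.8]
opening: 0.167
grip_force: 30.0
```

```bash
python3 - <<'E'
import bar
from h import *
bar.meas(('top','side','wrist')); s=status.observe(); print(s['eef_pos'],s['orientation'],s['opening'],s['clock'])
E
```

```text
top [[0.6148, -0.1955], [0.6134, -0.124], [0.6134, -0.0483]] yaw 0.0096
side [[0.6143, -0.2731], [0.6144, -0.2], [0.6152, -0.1219], [0.6139, -0.049]] yaw 0.0004
wrist [[0.614, -0.2723], [0.6213, -0.1838], [0.6136, -0.1294], [0.6168, -0.0465]] yaw -0.0043
[ 0.61393414 -0.27588359  0.22681098] [-9.65381789e-04  9.99993935e-01 -2.52379842e-03 -2.19721313e-03] 0.170483035885802 17.25
```

apply_moves(
  series=[
    [1,0,0,-0.06,0,0,0],
    [1,0,0,-0.12,0,0,0],
    [1,0,0,-0.16,0,0,0],
    [1,0,0,-0.175,0,0,0],
    [1,0,0,-0.18,0,0,0],
    [1,0,0,-0.18,0,0,0],
    [1,0,0,-0.18,0,0,0],
    [1,0,0,-0.18,0,0,0],
    [1,0,0,-0.18,0,0,0],
    [1,0,0,-0.18,0,0,0],
  ],
)

```text
clock: 18.5
eef_pos: [0.6148, -0.2726, 0.0493]
orientation: [-0.0, 1.0, -0.0, -0.001]
force: [-0.3, 0.7, -3.2]
opening: 0.166
grip_force: 30.0
```

apply_moves(
  series=[
    [1,0,0,-0.01,0,0,0],
    [1,0,0,-0.016,0,0,0],
    [1,0,0,-0.02,0,0,0],
    [1,0,0,-0.0205,0,0,0],
    [1,0,0,-0.0205,0,0,0],
    [0.65,0,0,-0.0205,0,0,0],
    [0.65,0,0,-0.0205,0,0,0],
    [0.65,0,0,-0.0205,0,0,0],
    [0.65,0,0,0.02,0,0,0],
    [0.65,0,0,0.06,0,0,0],
  ],
)

```text
clock: 19.75
eef_pos: [0.6143, -0.2724, 0.1088]
orientation: [-0.001, 1.0, -0.0, -0.002]
force: [0.4, 0.6, -0.2]
opening: 0.351
grip_force: 0.0
```

```bash
python3 - <<'E'
import bar
from h import *
s=status.observe(); print(s['eef_pos'])
c=cap('wrist'); save(c,'w6.png',k=1.2)
bar.meas(('side',))
print((1.2*proj(c,[[.615,-.2725,.056],[.615,-.2725,.012]])).round(0))
E
```

```text
[ 0.61429546 -0.2723553   0.10879745]
side [[0.6155, -0.1993], [0.615, -0.1224], [0.6154, -0.0486]] yaw 0.001
[[302. 243.]
 [302. 229.]]
```

View pics/w6.png

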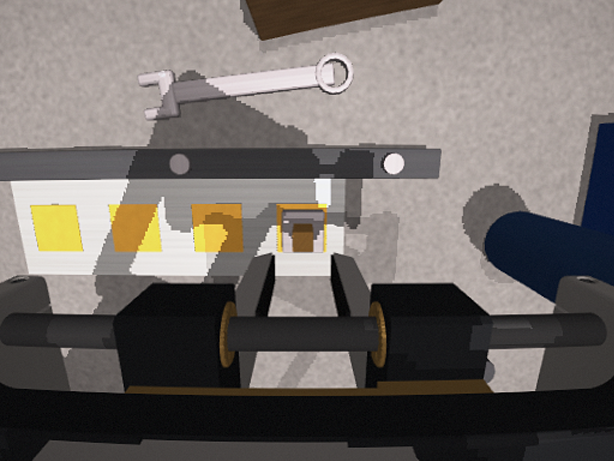

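apply_moves(
  series=[
    [0.7,0,0,0.06,0,0,0],
    [0.7,-0.01,0.06,0.125,0.03,-0.09,0.1],
    [0.7,-0.088,0.5287,0.125,0.147,-0.487,0.577],
    [0.7,-0.088,0.5287,0.125,0.147,-0.487,0.577],
    [0.7,-0.088,0.5287,0.125,0.147,-0.487,0.577],
    [0.7,-0.088,0.5287,0.125,0.147,-0.487,0.577],
    [0.7,-0.088,0.5287,0.125,0.147,-0.487,0.577],
    [0.7,-0.088,0.5287,0.125,0.147,-0.487,0.577],
    [0.7,-0.088,0.5287,0.125,0.147,-0.487,0.577],
    [0.7,-0.088,0.5287,0.125,0.147,-0.487,0.577],
  ],
)

```text
clock: 21.1
eef_pos: [0.5257, 0.258, 0.2332]
orientation: [-0.072, 0.927, 0.282, 0.236]
force: [0.9, -1.0, -0.0]
opening: 0.299
grip_force: 0.0
```

```bash
cat > go.py <<'E'
from posts import *
import sys
s=status.observe(); q=s['orientation']
print(s['eef_pos'].round(4),(tobin(s['eef_pos'])*1e3).round(1),Ro.from_quat([q[1],q[2],q[3],q[0]]).apply([[0,0,1],[0,1,0]]).round(3).tolist()); posts()
b=[float(v)/1e3 for v in sys.argv[1:]]
print('shift',(bn(b[0],b[1],.087)-s['eef_pos']).round(4))
E
python3 go.py 100 -22.4
```

```text
[0.5257 0.258  0.2332] [ 99.2 -20.1 188.7] [[0.398, 0.266, -0.878], [0.556, -0.831, -0.0]]
[305. 293.] [196, 188, 16, 16, 245] bin [100.5  26.9 114. ] sides [15.3 14.8] yaw -2.8
[380. 295.] [246, 189, 16, 16, 245] bin [ 99.5 -22.5 114. ] sides [15.3 14.7] yaw -0.3
[239. 299.] [151, 192, 17, 16, 237] bin [ 96.7  71.3 114. ] sides [16.2 15.3] yaw 1.9
shift [ 0.0424  0.0256 -0.0889]
```

apply_moves(
  series=[
    [0.7,0,0,0,0,0,0],
    [0.7,0.02,0.0134,-0.044,0,0,0],
    [0.7,0.033,0.022,-0.073,0,0,0],
    [0.7,0.041,0.0274,-0.0904,0,0,0],
    [0.7,0.041,0.0274,-0.0904,0,0,0],
    [1,0.041,0.0274,-0.0904,0,0,0],
    [1,0.041,0.0274,-0.0904,0,0,0],
    [1,0.041,0.0274,-0.0904,0,0,0],
    [1,0.021,0.014,-0.0464,0,0,0],
    [1,0.001,0.0006,-0.0024,0,0,0],
  ],
)

```text
clock: 22.4
eef_pos: [0.5265, 0.2563, 0.2313]
orientation: [-0.072, 0.927, 0.282, 0.235]
force: [-0.1, -0.0, -1.5]
opening: 0.172
grip_force: 30.0
```

apply_moves(
  series=[
    [1,0.087,-0.4543,0.005,-0.147,0.487,-0.577],
    [1,0.087,-0.4543,0.005,-0.147,0.487,-0.577],
    [1,0.087,-0.4543,0.005,-0.147,0.487,-0.577],
    [1,0.087,-0.4543,0.005,-0.147,0.487,-0.577],
    [1,0.087,-0.4543,0.005,-0.147,0.487,-0.577],
    [1,0.087,-0.4543,0.005,-0.147,0.487,-0.577],
    [1,0.087,-0.4543,0.005,-0.147,0.487,-0.577],
    [1,0.087,-0.4543,0.005,-0.147,0.487,-0.577],
    [1,0.087,-0.4543,-0.04,-0.147,0.487,-0.577],
    [1,0.087,-0.4543,-0.09,-0.147,0.487,-0.577],
  ],
)

```text
clock: 23.65
eef_pos: [0.6158, -0.1975, 0.142]
orientation: [-0.0, 1.0, 0.0, 0.001]
force: [1.0, 0.0, -1.4]
opening: 0.163
grip_force: 30.0
```

apply_moves(
  series=[
    [1,0,0,-0.05,0,0,0],
    [1,0,0,-0.08,0,0,0],
    [1,0,0,-0.09,0,0,0],
    [1,0,0,-0.09,0,0,0],
    [1,0,0,-0.09,0,0,0],
    [1,0,0,-0.09,0,0,0],
    [1,0,0,-0.09,0,0,0],
    [1,0,0,-0.09,0,0,0],
    [1,0,0,-0.09,0,0,0],
    [1,0,0,-0.09,0,0,0],
  ],
)

```text
clock: 24.9
eef_pos: [0.6147, -0.1976, 0.0516]
orientation: [-0.0, 1.0, -0.0, -0.001]
force: [0.3, 0.7, -1.7]
opening: 0.17
grip_force: 30.0
```

```bash
python3 bar.py
```

```text
top [[0.6085, -0.1184], [0.6145, -0.0458]] yaw -0.0832
side [[0.6151, -0.1236], [0.6141, -0.0494]] yaw 0.013
[ 0.61474106 -0.19758137  0.05161104] [-0.39485534 -0.39792249 -1.03429851] 25.0
```

apply_moves(
  series=[
    [1,0,0,-0.012,0,0,0],
    [1,0,0,-0.018,0,0,0],
    [1,0,0,-0.022,0,0,0],
    [1,0,0,-0.0228,0,0,0],
    [1,0,0,-0.0228,0,0,0],
    [0.65,0,0,-0.0228,0,0,0],
    [0.65,0,0,-0.0228,0,0,0],
    [0.65,0,0,-0.0228,0,0,0],
    [0.65,0,0,0.02,0,0,0],
    [0.65,0,0,0.06,0,0,0],
  ],
)

```text
clock: 26.25
eef_pos: [0.6144, -0.1974, 0.1115]
orientation: [-0.001, 1.0, -0.0, -0.002]
force: [0.3, -0.8, 0.5]
opening: 0.353
grip_force: 0.0
```

apply_moves(
  series=[
    [0.7,0,0,0.06,0,0,0],
    [0.7,-0.01,0.06,0.123,0.03,-0.09,0.1],
    [0.7,-0.1146,0.4951,0.1233,0.147,-0.487,0.577],
    [0.7,-0.1146,0.4951,0.1233,0.147,-0.487,0.577],
    [0.7,-0.1146,0.4951,0.1233,0.147,-0.487,0.577],
    [0.7,-0.1146,0.4951,0.1233,0.147,-0.487,0.577],
    [0.7,-0.1146,0.4951,0.1233,0.147,-0.487,0.577],
    [0.7,-0.1146,0.4951,0.1233,0.147,-0.487,0.577],
    [0.7,-0.1146,0.4951,0.1233,0.147,-0.487,0.577],
    [0.7,-0.1146,0.4951,0.1233,0.147,-0.487,0.577],
  ],
)

```text
clock: 27.5
eef_pos: [0.4986, 0.3006, 0.2351]
orientation: [-0.072, 0.927, 0.283, 0.237]
force: [-0.3, 0.4, -0.3]
opening: 0.301
grip_force: 0.0
```

```bash
python3 go.py 101 26.9; python3 bar.py
```

```text
[0.4986 0.3006 0.2351] [101.1  30.4 189.9] [[0.398, 0.268, -0.877], [0.559, -0.829, -0.0]]
[382. 296.] [247, 189, 16, 17, 247] bin [100.7  27.1 114. ] sides [16.4 14.8] yaw -0.1
[315. 301.] [202, 193, 17, 16, 241] bin [ 96.5  71.5 114. ] sides [15.7 15.7] yaw 2.3
shift [ 0.0428  0.0245 -0.0903]
top [[0.6145, -0.1226], [0.6136, -0.0481]] yaw 0.013
side [[0.6155, -0.1235], [0.6144, -0.0489]] yaw 0.0145
[0.49942482 0.29870867 0.23463769] [ 0.29828233 -1.16004621 -0.25652982] 27.65
```

apply_moves(
  series=[
    [0.7,0,0,0,0,0,0],
    [0.7,0.02,0.0134,-0.044,0,0,0],
    [0.7,0.033,0.022,-0.073,0,0,0],
    [0.7,0.041,0.0274,-0.0904,0,0,0],
    [0.7,0.041,0.0274,-0.0904,0,0,0],
    [1,0.041,0.0274,-0.0904,0,0,0],
    [1,0.041,0.0274,-0.0904,0,0,0],
    [1,0.041,0.0274,-0.0904,0,0,0],
    [1,0.021,0.014,-0.0464,0,0,0],
    [1,0.001,0.0006,-0.0024,0,0,0],
  ],
)

```text
clock: 28.9
eef_pos: [0.4999, 0.2976, 0.2322]
orientation: [-0.072, 0.927, 0.282, 0.235]
force: [1.4, 0.6, -0.4]
opening: 0.166
grip_force: 30.0
```

apply_moves(
  series=[
    [1,0.1136,-0.4212,0.005,-0.147,0.487,-0.577],
    [1,0.1136,-0.4212,0.005,-0.147,0.487,-0.577],
    [1,0.1136,-0.4212,0.005,-0.147,0.487,-0.577],
    [1,0.1136,-0.4212,0.005,-0.147,0.487,-0.577],
    [1,0.1136,-0.4212,0.005,-0.147,0.487,-0.577],
    [1,0.1136,-0.4212,0.005,-0.147,0.487,-0.577],
    [1,0.1136,-0.4212,0.005,-0.147,0.487,-0.577],
    [1,0.1136,-0.4212,0.005,-0.147,0.487,-0.577],
    [1,0.1136,-0.4212,-0.04,-0.147,0.487,-0.577],
    [1,0.1136,-0.4212,-0.09,-0.147,0.487,-0.577],
  ],
)

```text
clock: 30.15
eef_pos: [0.6156, -0.1224, 0.143]
orientation: [-0.0, 1.0, 0.0, 0.001]
force: [-0.5, -0.4, -3.1]
opening: 0.167
grip_force: 30.0
```

```bash
python3 bar.py
```

```text
top [[0.6059, -0.1202], [0.6131, -0.0383]] yaw -0.0889
side [[0.6151, -0.123], [0.6155, -0.0497]] yaw -0.0051
[ 0.6099295  -0.12053697  0.13449264] [-0.36717142  0.57869469 -4.17917771] 30.25
```

apply_moves(
  series=[
    [1,0,0,-0.05,0,0,0],
    [1,0,0,-0.08,0,0,0],
    [1,0,0,-0.09,0,0,0],
    [1,0,0,-0.09,0,0,0],
    [1,0,0,-0.09,0,0,0],
    [1,0,0,-0.09,0,0,0],
    [1,0,0,-0.09,0,0,0],
    [1,0,0,-0.09,0,0,0],
    [1,0,0,-0.09,0,0,0],
    [1,0,0,-0.09,0,0,0],
  ],
)

```text
clock: 31.5
eef_pos: [0.6147, -0.1231, 0.0525]
orientation: [-0.0, 1.0, -0.0, -0.001]
force: [0.8, -0.2, -2.0]
opening: 0.164
grip_force: 30.0
```

apply_moves(
  series=[
    [1,0,0,-0.012,0,0,0],
    [1,0,0,-0.018,0,0,0],
    [1,0,0,-0.0225,0,0,0],
    [1,0,0,-0.0235,0,0,0],
    [1,0,0,-0.0235,0,0,0],
    [0.65,0,0,-0.0235,0,0,0],
    [0.65,0,0,-0.0235,0,0,0],
    [0.65,0,0,-0.0235,0,0,0],
    [0.65,0,0,0.02,0,0,0],
    [0.65,0,0,0.06,0,0,0],
  ],
)

```text
clock: 32.75
eef_pos: [0.6144, -0.123, 0.1125]
orientation: [-0.001, 1.0, 0.0, -0.002]
force: [0.8, -0.0, -0.6]
opening: 0.353
grip_force: 0.0
```

apply_moves(
  series=[
    [0.7,0,0,0.06,0,0,0],
    [0.7,-0.01,0.06,0.12,0.03,-0.09,0.1],
    [0.7,-0.1426,0.4555,0.12,0.147,-0.487,0.577],
    [0.7,-0.1426,0.4555,0.12,0.147,-0.487,0.577],
    [0.7,-0.1426,0.4555,0.12,0.147,-0.487,0.577],
    [0.7,-0.1426,0.4555,0.12,0.147,-0.487,0.577],
    [0.7,-0.1426,0.4555,0.12,0.147,-0.487,0.577],
    [0.7,-0.1426,0.4555,0.12,0.147,-0.487,0.577],
    [0.7,-0.1426,0.4555,0.12,0.147,-0.487,0.577],
    [0.7,-0.1426,0.4555,0.12,0.147,-0.487,0.577],
  ],
)

```text
clock: 34.0
eef_pos: [0.4696, 0.3366, 0.2324]
orientation: [-0.073, 0.926, 0.285, 0.236]
force: [0.5, -0.8, 0.4]
opening: 0.295
grip_force: 0.0
```

```bash
python3 go.py 96.6 71.5; python3 bar.py
```

```text
[0.4696 0.3366 0.2324] [ 96.3  76.5 189.4] [[0.396, 0.27, -0.878], [0.563, -0.826, -0.0]]
[383. 295.] [248, 189, 16, 16, 246] bin [ 96.5  72.4 114. ] sides [15.3 14.7] yaw 0.2
shift [ 0.0438  0.0234 -0.0897]
top [[0.6136, -0.0481]] yaw 
side [[0.6146, -0.049]] yaw 
[0.47238099 0.33168169 0.23206423] [ 0.2230848  -0.27656622  0.87629952] 34.15
```

apply_moves(
  series=[
    [0.7,0,0,0,0,0,0],
    [0.7,0.02,0.0134,-0.044,0,0,0],
    [0.7,0.033,0.022,-0.073,0,0,0],
    [0.7,0.041,0.0274,-0.0904,0,0,0],
    [0.7,0.041,0.0274,-0.0904,0,0,0],
    [1,0.041,0.0274,-0.0904,0,0,0],
    [1,0.041,0.0274,-0.0904,0,0,0],
    [1,0.041,0.0274,-0.0904,0,0,0],
    [1,0.021,0.014,-0.0464,0,0,0],
    [1,0.001,0.0006,-0.0024,0,0,0],
  ],
)

```text
clock: 35.4
eef_pos: [0.4719, 0.3324, 0.2299]
orientation: [-0.072, 0.927, 0.282, 0.235]
force: [0.9, 0.1, -1.5]
opening: 0.168
grip_force: 30.0
```

apply_moves(
  series=[
    [1,0.1416,-0.3816,0.006,-0.147,0.487,-0.577],
    [1,0.1416,-0.3816,0.006,-0.147,0.487,-0.577],
    [1,0.1416,-0.3816,0.006,-0.147,0.487,-0.577],
    [1,0.1416,-0.3816,0.006,-0.147,0.487,-0.577],
    [1,0.1416,-0.3816,0.006,-0.147,0.487,-0.577],
    [1,0.1416,-0.3816,0.006,-0.147,0.487,-0.577],
    [1,0.1416,-0.3816,0.006,-0.147,0.487,-0.577],
    [1,0.1416,-0.3816,0.006,-0.147,0.487,-0.577],
    [1,0.1416,-0.3816,-0.04,-0.147,0.487,-0.577],
    [1,0.1416,-0.3816,-0.09,-0.147,0.487,-0.577],
  ],
)

```text
clock: 36.65
eef_pos: [0.6154, -0.0472, 0.1406]
orientation: [-0.001, 1.0, 0.001, 0.001]
force: [1.0, 0.2, -2.5]
opening: 0.167
grip_force: 30.0
```

```bash
python3 bar.py
```

```text
top [[0.6038, -0.0474]] yaw 
side [[0.6144, -0.048]] yaw 
[ 0.60958101 -0.04619928  0.13229525] [ 0.26854399  0.19487063 -1.94752196] 36.75
```

apply_moves(
  series=[
    [1,0,0,-0.05,0,0,0],
    [1,0,0,-0.08,0,0,0],
    [1,0,0,-0.088,0,0,0],
    [1,0,0,-0.088,0,0,0],
    [1,0,0,-0.088,0,0,0],
    [1,0,0,-0.088,0,0,0],
    [1,0,0,-0.088,0,0,0],
    [1,0,0,-0.088,0,0,0],
    [1,0,0,-0.088,0,0,0],
    [1,0,0,-0.088,0,0,0],
  ],
)

```text
clock: 38.0
eef_pos: [0.6147, -0.0486, 0.0521]
orientation: [-0.0, 1.0, -0.0, -0.001]
force: [-0.2, -0.3, -1.7]
opening: 0.167
grip_force: 30.0
```

apply_moves(
  series=[
    [1,0,0,-0.012,0,0,0],
    [1,0,0,-0.018,0,0,0],
    [1,0,0,-0.0222,0,0,0],
    [1,0,0,-0.0231,0,0,0],
    [1,0,0,-0.0231,0,0,0],
    [0.65,0,0,-0.0231,0,0,0],
    [0.65,0,0,-0.0231,0,0,0],
    [0.65,0,0,-0.0231,0,0,0],
    [0.65,0,0,0.02,0,0,0],
    [0.65,0,0,0.06,0,0,0],
  ],
)

```text
clock: 39.25
eef_pos: [0.6144, -0.0485, 0.1122]
orientation: [-0.001, 1.0, -0.0, -0.002]
force: [0.9, -0.1, -0.6]
opening: 0.352
grip_force: 0.0
```

apply_moves(
  series=[
    [1,0,0,0.06,0,0,0],
    [1,-0.02,0.03,0.11,0,0,0.1],
    [1,-0.189,0.264,0.11,0,0,0.59],
    [1,-0.189,0.264,0.11,0,0,0.59],
    [1,-0.189,0.264,0.11,0,0,0.59],
    [1,-0.189,0.264,0.11,0,0,0.59],
    [1,-0.189,0.264,0.11,0,0,0.59],
    [1,-0.189,0.264,0.11,0,0,0.59],
    [1,-0.189,0.264,0.07,0,0,0.59],
    [1,-0.189,0.264,0.033,0,0,0.59],
  ],
)

```text
clock: 40.5
eef_pos: [0.4268, 0.2146, 0.1444]
orientation: [0.0, 0.957, 0.29, -0.0]
force: [0.6, 0.6, -0.0]
opening: 0.001
grip_force: 0.0
```

```bash
python3 - <<'E'
from h import *
s=status.observe(); print(s['eef_pos'])
c=cap('side'); save(c,'s3.png',(150,90,380,300),3)
t=cap('top')
for k in (c,t):
    h=cv2.cvtColor(k['pixels'],cv2.COLOR_RGB2HSV); m=cv2.inRange(h,(12,90,60),(19,255,255))
    n,l,st,ce=cv2.connectedComponentsWithStats(m)
    for i in range(1,n):
        p=onz(k,ce[i],.045)[0]
        if .55<p[0]<.68 and -.35<p[1]<.02 and st[i,4]>5: print(p.round(3),st[i,4])
print([(3*(u-[150,90])).round(0).tolist() for u in proj(c,[[.615,y,.056] for y in(-.2725,-.1975,-.123,-.0485)])])
E
```

```text
[0.42680877 0.21461448 0.14435537]
[ 0.607 -0.053  0.045] 15
[ 0.603 -0.132  0.045] 9
[ 0.607 -0.202  0.045] 13
[ 0.606 -0.279  0.045] 6
[[510.0, 488.0], [461.0, 438.0], [416.0, 391.0], [373.0, 347.0]]
```

View pics/s3.png

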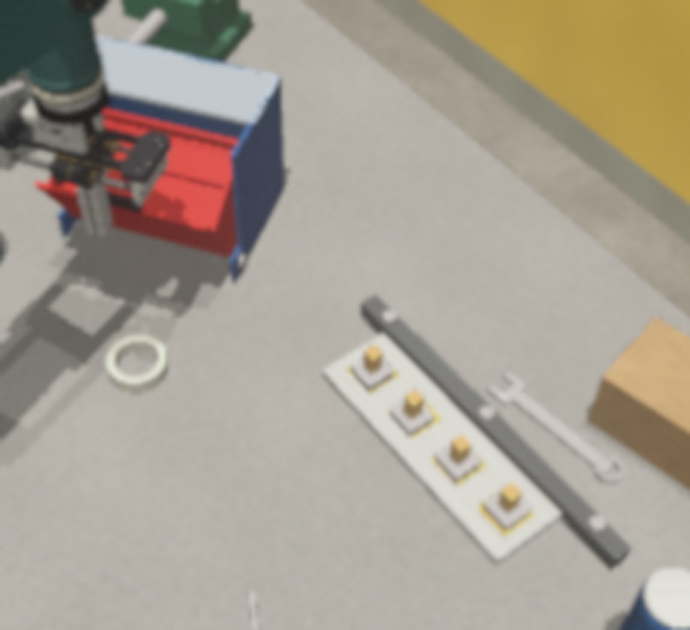

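apply_moves(
  series=[
    [1,0.0125,0.0083,0,0,0,0],
    [1,0.025,0.0167,0,0,0,0],
    [1,0.0332,0.0222,0.002,0,0,0],
    [1,0.0416,0.0278,0.004,0,0,0],
    [1,0.05,0.0334,0.006,0,0,0],
    [1,0.0582,0.039,0.008,0,0,0],
    [1,0.0665,0.0445,0.01,0,0,0],
    [1,0.072,0.048,0.01,0,0,0],
    [1,0.0765,0.051,0.01,0,0,0],
    [1,0.081,0.054,0.01,0,0,0],
  ],
)

```text
clock: 41.85
eef_pos: [0.507, 0.2696, 0.1549]
orientation: [-0.0, 0.957, 0.291, -0.001]
force: [-1.7, -1.1, 1.9]
opening: 0.003
grip_force: 1.4
```

apply_moves(
  series=[
    [1,0.0017,0.0011,0,0,0,0],
    [1,0.0033,0.0022,0,0,0,0],
    [1,0.005,0.0033,0,0,0,0],
    [1,0.006,0.004,0,0,0,0],
    [1,0.007,0.0047,0,0,0,0],
    [1,0.007,0.0047,0,0,0,0],
    [1,0.007,0.0047,0,0,0,0],
    [1,0.007,0.0047,0,0,0,0],
    [1,0.007,0.0047,0,0,0,0],
    [1,0.007,0.0047,0,0,0,0],
  ],
)

```text
clock: 43.1
eef_pos: [0.5109, 0.2724, 0.155]
orientation: [0.001, 0.957, 0.291, -0.005]
force: [-9.9, -5.8, 4.6]
opening: 0.007
grip_force: 5.5
```

apply_moves(
  series=[
    [1,0.0017,0.0011,0,0,0,0],
    [1,0.0033,0.0022,0,0,0,0],
    [1,0.0042,0.0028,0,0,0,0],
    [1,0.0042,0.0028,0,0,0,0],
    [1,0.0042,0.0028,0,0,0,0],
    [1,0.0042,0.0028,0,0,0,0],
    [1,0.0042,0.0028,0,0,0,0],
    [1,0.0042,0.0028,0,0,0,0],
    [1,0.0042,0.0028,0,0,0,0],
    [1,0.0042,0.0028,0,0,0,0],
  ],
)

```text
clock: 44.35
eef_pos: [0.5108, 0.2723, 0.1551]
orientation: [0.003, 0.957, 0.291, -0.01]
force: [-20.9, -12.4, 11.9]
opening: 0.006
grip_force: 12.4
```

apply_moves(
  series=[
    [1,-0.025,-0.0167,0,0,0,0],
    [1,-0.05,-0.0334,0,0,0,0],
    [1,-0.06,-0.04,0.06,0,0,0],
    [1,-0.06,-0.06,0.12,0,0,0],
    [1,-0.06,-0.437,0.15,0,0,-0.59],
    [1,-0.06,-0.437,0.15,0,0,-0.59],
    [1,-0.06,-0.437,0.15,0,0,-0.59],
    [1,-0.06,-0.437,0.15,0,0,-0.59],
    [1,-0.06,-0.437,0.15,0,0,-0.59],
    [1,-0.06,-0.437,0.15,0,0,-0.59],
  ],
)

```text
clock: 45.6
eef_pos: [0.4585, -0.1589, 0.3053]
orientation: [0.0, 1.0, -0.0, 0.001]
force: [0.7, 0.5, -0.2]
opening: 0.005
grip_force: 0.0
```

apply_moves(
  series=[
    [1,0,0,0,0,0,0],
    [1,0,0,0,0,0,0],
    [1,0,0,0,0,0,0],
    [1,0,0,0,0,0,0],
    [1,0,0,0,0,0,0],
    [1,0,0,0,0,0,0],
    [1,0,0,0,0,0,0],
    [1,0,0,0,0,0,0],
    [1,0,0,0,0,0,0],
    [1,0,0,0,0,0,0],
  ],
)

```text
clock: 46.85
eef_pos: [0.458, -0.1567, 0.3049]
orientation: [-0.0, 1.0, -0.0, -0.001]
force: [-0.2, 0.1, -1.2]
opening: 0.004
grip_force: 0.0
```

```bash
python3 - <<'E'
from pred import *
s=status.observe(); print(s['eef_pos'],s['force'])
c=cap('wrist'); d=cap('side')
a=cv2.resize(c['pixels'][:240],(640,300)); b=cv2.resize(d['pixels'][90:200,130:300],(430,278))
o=np.zeros((590,640,3),'u1'); o[:300]=a; o[305:583,:430]=b
cv2.imwrite('pics/f.png',o[:,:,::-1])
E
```

```text
[ 0.45799011 -0.15667659  0.30490228] [-0.18347297  0.14593485 -1.22271372]
```

View pics/f.png

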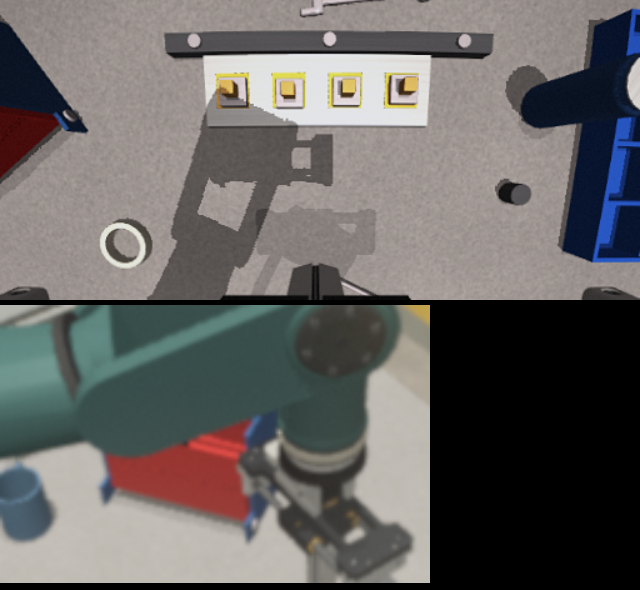

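The bar lies along the rail (bar top edge at row 55, full length), four weights sit centred on squares at (230..405, 90), and the bin is shut.

```bash
python3 -c "
from workcell import robot
print(robot.hand_in())"
```

```text
the job is handed in; nothing more can be done
None
```

I handed the job in at about 47 s on the robot's clock. In the last pictures the bar lies flush on the rail, all four weights stand on the yellow squares, and the bin is pushed back to its stop. Hand-in returned no verdict.

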